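# Sweep the slide knobs into the parts fence

## Task

Clear the bench beside the lapping rig: with the fingers, sweep the two brass slide knobs across the copper and in through the open mouth of the three-sided steel parts fence, until both stand wholly inside it. Only push them along: do not pick them up, lift them or tip them over, and leave everything else where it lies.

Things in the scene. Friction and masses are not known exactly. Their poses are not given: they have to be found in the camera images.
- fence: three-sided fence of 5 mm steel strip, 35 mm high, fixed to the bench, without floor: the copper runs level through it. Inside 130 mm wide, 130 mm deep. Origin on the bench at the centre of the open mouth; x points inward (back strip's inner face at x = 130 mm), y across the mouth (side strips' inner faces at y = +-65 mm), z up. Screw tabs 20 mm wide outside the side strips.
- knob_a: one of two identical turned brass slide knobs: round foot 32 mm in diameter and 12 mm high, narrow 16 mm neck, 26 mm head; 31 mm high in all, about 90 g, standing loose on its foot on the copper in front of the fence's mouth. Origin at the centre of its underside, z up.
- knob_b: one of two identical turned brass slide knobs: round foot 32 mm in diameter and 12 mm high, narrow 16 mm neck, 26 mm head; 31 mm high in all, about 90 g, standing loose on its foot on the copper in front of the fence's mouth. Origin at the centre of its underside, z up.
- jar_lid: frosted glass jar lid lying flat, 70 mm in diameter, 16 mm high with a 24 mm grip in the middle up to 28 mm, loose, on the robot's side of the knobs. Must stay where it lies. Origin at the centre of its underside.
- bell_brace: silver-plated trumpet bell brace, 60 mm long along its x, 20 mm wide, 18 mm high: two small end plates and a bent rod; loose, just beyond the knobs. Must stay where it lies. Origin at the centre of its underside.
- straightedge: flat steel straightedge, 300 mm long along its x, 28 mm wide, 4 mm thick, loose, behind the fence, between it and the lapping rig. Must stay where it lies. Origin at the centre of its underside.
- oil_bottle: small oil bottle, 44 mm in diameter, 75 mm high, standing loose at the right. Must stay where it lies. Origin at the centre of its underside.
- compound_tin: round flat steel tin, 76 mm in diameter, 45 mm high, standing loose at the right. Must stay where it lies. Origin at the centre of its underside.

How it is judged:
By the outcome, as a careful person would: the job done as asked, in the order asked, and still so for the second after the job is handed in, with the robot touching nothing.
It also fails if it takes over 48 s, if anything falls off the work surface, if the arm or the gripper's body presses on something with over 40 N, if the wrist force passes 120 N, or if a joint passes its speed limit or range.

## Robot

A 6-joint arm with a two-finger parallel gripper is mounted at the origin on the work surface. World frame = base frame: x ahead of the robot, y to its left, z up, the work surface at z = 0. Lengths are in m, angles in rad, forces in N, time in s.
With the tool pointing down it reaches from about 0.25 to 0.775 m from the base axis. Payload 4 kg.
Tool frame: the origin (TCP) lies midway between the tips of the shut fingers; the grasp point (between the pads) lies 19 mm behind it; z points along the fingers, y is the line along which they close (so a half turn about z gives the same grasp; the last joint's range is limited). The gripper opens to 94 mm and grips with 3 to 60 N. Pads are 16 mm wide; open, the fingers measure 119 mm over their backs; the gripper's body (75 mm by 177 mm) begins 78 mm behind the grasp point.
Start: joints at [1.012, 0.087, 1.371, -0, 1.684, -0.103], TCP at [0.242, 0.494, 0.206] pointing down, gripper open.
Joint ranges: [-3.1, 3.1], [-0.76, 2.03], [0.27, 2.55], [-1.08, 4.22], [0.17, 2.65], [-2.57, 2.57]. Speed limits (rad/s): [2.79, 2.79, 3.14, 3.14, 3.14, 3.14].

## Interface

Orientations are given as [roll, pitch, yaw] about the fixed x, y, z axes, in that order (R = Rz(yaw) Ry(pitch) Rx(roll)).
In Python, from bench import robot gives the robot as it stands. The module is installed in compiled form; this text tells all that it offers.
- The arm moves only by the tool arm_command, never from a script. Its argument "targets" is a list of rows, each a list of 4 numbers: the shift along the world's x, y, z as a fraction of full scale, then the turn about the world's z as a fraction of full scale. A call has 1 to 8 rows; each row is the pose to reach, as a shift and turn from the pose commanded when the call began; what a row does not reach only later rows make up. Full scale, the value 1, is 0.5 m for a shift and 120 degrees for a turn. A row lasts 1/12 s, in which the tool goes at most 41.7 mm and 7.16 degrees, less where a joint would pass 70% of its speed; a pose out of reach is approached as far as the arm can. A call with a number of a shift or a turn outside -1 to 1 is refused whole. A call with a gripper value outside its range is refused whole. "claw" is the closure, from 0 (fully open) to 1 (shut), set as the call begins (left out, the last holds). The fingers move at their own pace and stop on an object; the grip force is fixed at half the most. Time passes only in rows, so rows that repeat a pose let the fingers close. It gives the time, the measured TCP pose, the force, the opening and the grip force at its end, in the units of the state.
- robot.get_obs(): the state, without advancing time (a new reading comes with each control period).
- robot.snapshot(name): name is "side" or "top"; returns the picture (384x512x3 uint8, red, green, blue); there is no depth.
- robot.camera_info(name): a dict with "vfov" (degrees; the focal length in pixels is half the picture's height over the tangent of half this angle, whatever the lens; pixels are square), "cx", "cy" (the principal point, pixels), "k1" (the pictures are not rectified: a ray, as slopes to the right and down, at radius r is drawn at 1 + k1 r^2 times it, then the intrinsics apply), "extrinsics" (4x4, takes a point from camera to world coordinates). Camera axes: x right, y up, looking along -z (the intrinsics and any distortion apply to the point x, -y, -z); pixel columns grow to the right and rows downward; lengths in m; the calibration is good to about 2 mm. A picture is of the moment at which its call begins. camera_info takes no time and is no camera call.
- robot.close_job(): hands the job in; it is judged then, once.
The state is a dict: "time": time; "joint_positions": joint angles; "qvel": joint speeds; "joint_torque": joint torques, N m; "tool_pos": TCP position; "ee_rot": TCP orientation; "wrist_force": force on the tool from outside, world axes, zero at the start; "wrist_torque": the same for the moment, N m; "width": finger opening in m; "finger_force": force on a finger pad.
Only numpy, scipy, OpenCV 4.12 (cv2) and the standard library are available. Lean on these libraries where they do the work, as an engineer would, in place of code of your own. Each camera call takes 0.05 s, during which the arm holds its last target. There are 200 camera calls.

## Working session

There is one attempt and no reset: what is moved stays moved. The work goes in short steps, Python scripts to look and compute and a tool call to move; the robot and the scene stay as the last step left them, time stands still between calls to the robot, and variables do not carry over. Pictures are saved under pics/ and viewed, at most 10 in all, crops included, and the job is handed in when it is done.

Besides the shell and the picture viewer there is one more tool, called after ">>>" as name(argument=value, ...) on one line, values as JSON. arm_command: Moves the arm, as the interface text tells. Shift numbers are shares of 0.5 m and turn numbers shares of 120 degrees, none past 1 either way. Its arguments: {"type":"object","properties":{"targets":{"type":"array"},"claw":{"type":"number"}},"required":["targets"]}

```bash
mkdir -p pics
cat > h.py <<'E'
import numpy as np, cv2
from bench import robot
def ray(name,u,v):
    c=robot.camera_info(name); f=192/np.tan(np.radians(c["vfov"])/2)
    E=np.array(c["extrinsics"])
    K=np.array([[f,0,c["cx"]],[0,f,c["cy"]],[0,0,1.]])
    p=cv2.undistortPoints(np.array([[[u,v]]],float),K,np.array([c["k1"],0,0,0.]))[0,0]
    # iterate: distortion model x*(1+k1 r^2) is OpenCV's k1
    d=E[:3,:3]@np.array([p[0],-p[1],-1.]); return E[:3,3],d
def pt(name,u,v,z=0.):
    o,d=ray(name,u,v); return (o+d*(z-o[2])/d[2])
def proj(name,P):
    c=robot.camera_info(name); f=192/np.tan(np.radians(c["vfov"])/2)
    E=np.array(c["extrinsics"]); q=E[:3,:3].T@(np.array(P)-E[:3,3])
    x,y=q[0]/-q[2],-q[1]/-q[2]; s=1+c["k1"]*(x*x+y*y)
    return np.array([f*x*s+c["cx"],f*y*s+c["cy"]])
def snap(name,out):
    im=robot.snapshot(name)[:,:,::-1].copy(); cv2.imwrite(out,im); return im
E
python3 - <<'E'
from h import *
for n in("top","side"):
    snap(n,f"pics/{n}0.png"); print(robot.camera_info(n))
print(robot.get_obs())
E
```

```text
{'vfov': 47.97122471366707, 'cx': 254.47046544165755, 'cy': 184.4723079408377, 'k1': -0.025684932129780576, 'extrinsics': array([[ 0.00301207,  0.98446245, -0.17556938,  0.35205566],
       [-0.99998419,  0.0021315 , -0.00520391, -0.05119885],
       [-0.00474883,  0.17558228,  0.98445331,  1.10747231],
       [ 0.        ,  0.        ,  0.        ,  1.        ]])}
{'vfov': 42.114864256392266, 'cx': 243.03880543919803, 'cy': 193.94347241101173, 'k1': -0.09020415410575393, 'extrinsics': array([[-9.81800586e-01,  1.44571819e-01, -1.23152748e-01,
         4.07998030e-01],
       [-1.89913643e-01, -7.49595581e-01,  6.34065669e-01,
         6.66327533e-01],
       [-6.46728008e-04,  6.45914432e-01,  7.63409542e-01,
         9.36621539e-01],
       [ 0.00000000e+00,  0.00000000e+00,  0.00000000e+00,
         1.00000000e+00]])}
{'time': 0.1, 'joint_positions': array([ 1.01191793e+00,  8.79149449e-02,  1.37209389e+00,  5.54007638e-07,
        1.68356125e+00, -1.03137427e-01]), 'qvel': array([-0.00023461,  0.00050118, -0.00359718, -0.00035553,  0.00184369,
        0.00166611]), 'joint_torque': array([ 2.05886827e-03, -3.41255236e+01, -3.03300011e+01,  7.19869486e-02,
        3.04768374e-02, -7.48303546e-05]), 'tool_pos': array([0.24183775, 0.4934456 , 0.20440738]), 'ee_rot': array([-3.13962578e+00, -2.04133823e-04,  2.68585154e+00]), 'wrist_force': array([-0.16172794, -0.08593914,  0.94505425]), 'wrist_torque': array([ 0.03906944,  0.02769241, -0.05236484]), 'finger_force': 0.0, 'width': 0.09393120005320897}
```

View pics/top0.png

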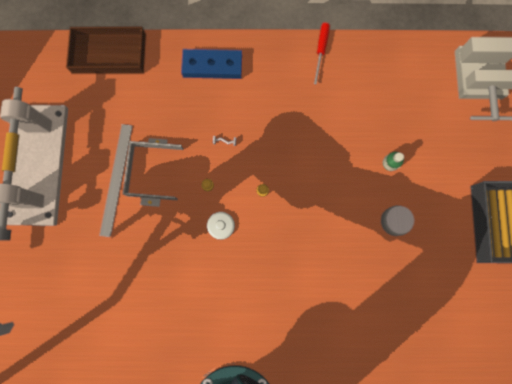

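View pics/side0.png

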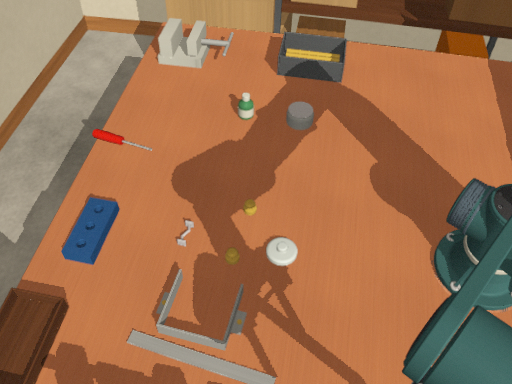

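The top view shows the fence (x 125-180, y 143-200) with its mouth to the right. The knobs are near (207,185) and (263,190), the lid at (221,226) and the brace at (224,140). Next I'll zoom in and measure.

```bash
cat > m.py <<'E'
from h import *
def knobs(name,im,hi=(38,255,255)):
    h=cv2.cvtColor(im,cv2.COLOR_BGR2HSV); m=cv2.inRange(h,(19,120,60),hi)
    m=cv2.morphologyEx(m,cv2.MORPH_CLOSE,np.ones((3,3)))
    n,l,s,c=cv2.connectedComponentsWithStats(m)
    return [(s[i].tolist(),c[i].round(1).tolist()) for i in range(1,n) if 20<s[i][4]<400]
E
python3 - <<'E'
from m import *
T=cv2.imread("pics/top0.png");S=cv2.imread("pics/side0.png")
for n,im in(("top",T),("side",S)):
    for s,c in knobs(n,im): print(n,s,c,pt(n,*c,.016).round(4))
a=cv2.resize(T[115:245,90:290],None,fx=4,fy=4,interpolation=cv2.INTER_CUBIC)
b=cv2.resize(S[195:345,120:320],None,fx=4,fy=4,interpolation=cv2.INTER_CUBIC)
cv2.imwrite("pics/ta.png",a);cv2.imwrite("pics/sa.png",b)
E
```

```text
top [3, 133, 15, 38, 391] [10.0, 151.6] [0.6333 0.599  0.016 ]
top [203, 180, 10, 10, 77] [207.1, 184.8] [0.5456 0.0764 0.016 ]
top [258, 185, 9, 11, 77] [262.3, 190.0] [ 0.5324 -0.0655  0.016 ]
side [244, 200, 13, 15, 151] [249.6, 207.1] [ 0.5335 -0.0612  0.016 ]
side [226, 248, 13, 16, 173] [231.9, 255.7] [0.5468 0.0804 0.016 ]
```

View pics/ta.png

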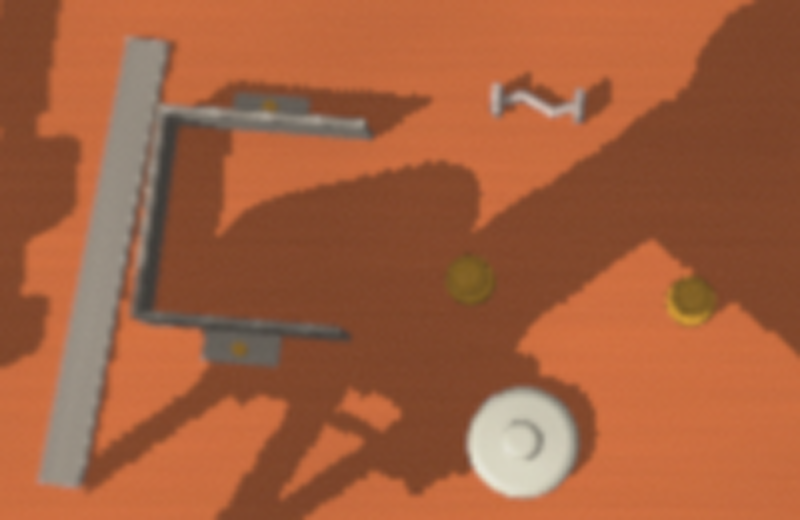

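View pics/sa.png

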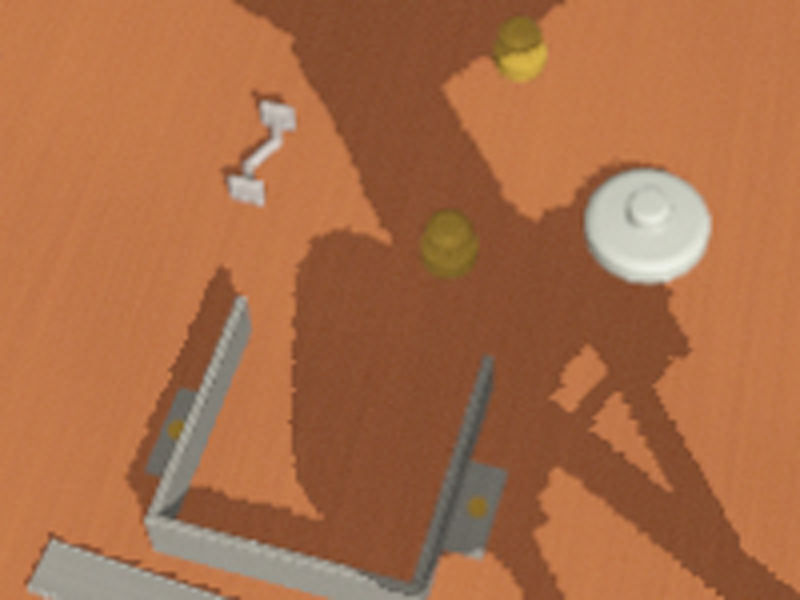

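The crops show the fence's top edges at about (162,112), (366,123), (140,316) and (345,331) in the top crop. I'll compute world points from these.

Run:
```python
from m import *
g=lambda x,y,z:pt("top",90+x/4-.4,115+y/4-.4,z)
s=lambda x,y,z:pt("side",120+x/4-.4,195+y/4-.4,z)
for k,p in dict(farBack=(164,112),farMouth=(366,123),nearBack=(140,316),nearMouth=(345,331)).items(): print(k,g(*p,.035).round(4))
for k,p in dict(farBack=(152,517),farMouth=(242,298),nearBack=(418,590),nearMouth=(489,358)).items(): print("s",k,s(*p,.035).round(4))
print("lid",g(523,442,.016),s(648,225,.014)); print("brace",g(497,100,.009),g(579,105,.009),s(277,115,.009),s(246,190,.009))
print("straight",g(128,39,.004),g(168,42,.004),g(40,484,.004),g(82,487,.004))
```

```text
farBack [0.6523 0.2742 0.035 ]
farMouth [0.6451 0.1434 0.035 ]
nearBack [0.5192 0.2823 0.035 ]
nearMouth [0.51   0.1521 0.035 ]
s farBack [0.6543 0.2757 0.035 ]
s farMouth [0.6443 0.1463 0.035 ]
s nearBack [0.5187 0.2873 0.035 ]
s nearMouth [0.5097 0.1567 0.035 ]
lid [0.44216686 0.04053877 0.016     ] [0.44169111 0.04585433 0.014     ]
brace [0.66793007 0.06209372 0.009     ] [0.66458767 0.00797046 0.009     ] [0.66430074 0.00761727 0.009     ] [0.66789243 0.06216403 0.009     ]
straight [0.71149814 0.31067225 0.004     ] [0.70938672 0.2836392  0.004     ] [0.4151803  0.35029328 0.004     ] [0.41340434 0.3231246  0.004     ]
```

>>> arm_command(targets=[[0.608,-0.92,0,-0.564],[0.608,-0.92,0,-0.564],[0.608,-0.92,0,-0.564],[0.608,-0.92,0,-0.564],[0.608,-0.92,0,-0.564],[0.608,-0.92,0,-0.564],[0.608,-0.92,0,-0.564],[0.608,-0.92,0,-0.564]], claw=0.766)

```text
time: 0.77
tool_pos: [0.4263, 0.2139, 0.2052]
ee_rot: [-3.141, 0.0, 1.68]
wrist_force: [0.2, -0.4, -0.8]
width: 0.0444
finger_force: 0.0
```

>>> arm_command(targets=[[0.23,-0.35,0,-0.08],[0.23,-0.35,0,-0.08],[0.23,-0.35,0,-0.08],[0.23,-0.35,0,-0.08],[0.23,-0.35,0,-0.08],[0.23,-0.35,0,-0.08],[0.23,-0.35,0,-0.08],[0.23,-0.35,0,-0.08]])

```text
time: 1.43
tool_pos: [0.5404, 0.041, 0.2048]
ee_rot: [-3.14, -0.001, 1.518]
wrist_force: [0.1, 0.2, 0.5]
width: 0.022
finger_force: 0.0
```

>>> arm_command(targets=[[0.006,-0.026,-0.1,-0.006],[0.006,-0.026,-0.18,-0.006],[0.006,-0.026,-0.26,-0.006],[0.006,-0.026,-0.32,-0.006],[0.006,-0.026,-0.36,-0.006],[0.006,-0.026,-0.39,-0.006],[0.006,-0.026,-0.395,-0.006],[0.006,-0.026,-0.395,-0.006]])

```text
time: 2.1
tool_pos: [0.5424, 0.0294, 0.0071]
ee_rot: [-3.139, -0.0, 1.508]
wrist_force: [-0.2, 0.6, 0.3]
width: 0.0221
finger_force: 0.0
```

Run:
```python
from m import *
S=snap("side","pics/s1.png")
for s,c in knobs("side",S): print(s,c,pt("side",*c,.016).round(4))
cv2.imwrite("pics/s1c.png",cv2.resize(S[120:345,100:400],None,fx=2.6,fy=2.6))
```

```text
[221, 209, 11, 8, 28] [227.0, 211.7] [ 0.5831 -0.0376  0.016 ]
[225, 248, 15, 17, 183] [231.8, 255.9] [0.5469 0.0809 0.016 ]
```

View pics/s1c.png

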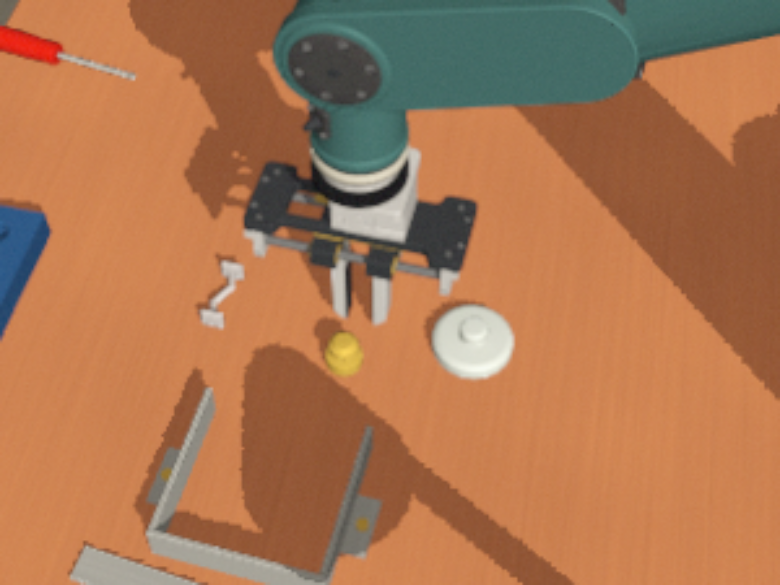

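The fingers stand behind knob A, which is at crop (344,355), centred on it and clear of the lid. I'll start the push along the fence axis.

>>> arm_command(targets=[[0.003,0.016,0,0],[0.004,0.032,0,0],[0.005,0.048,0,0],[0.006,0.065,0,0],[0.007,0.081,0,0],[0.008,0.097,0,0],[0.009,0.114,0,0],[0.01,0.13,0,0]])

```text
time: 2.82
tool_pos: [0.5493, 0.0934, 0.0085]
ee_rot: [3.141, 0.001, 1.506]
wrist_force: [-0.2, -2.1, 2.5]
width: 0.0219
finger_force: 1.7
```

Run:
```python
from m import *
for n in("side","top"):
    S=snap(n,f"pics/{n}2.png")
    for s,c in knobs(n,S): print(n,s,c,pt(n,*c,.016).round(4))
print(robot.get_obs()["tool_pos"])
```

```text
side [252, 201, 5, 14, 44] [253.7, 207.8] [ 0.5236 -0.061   0.016 ]
side [211, 233, 11, 11, 27] [217.4, 236.3] [0.5896 0.0357 0.016 ]
side [222, 260, 14, 18, 183] [228.0, 268.7] [0.5483 0.1145 0.016 ]
top [257, 185, 11, 11, 88] [262.0, 190.0] [ 0.5324 -0.0648  0.016 ]
[0.54918177 0.09437313 0.00815508]
```

>>> arm_command(targets=[[0.001,0.016,-0.004,0],[0.002,0.032,-0.004,0],[0.004,0.048,-0.004,0],[0.005,0.065,-0.004,0],[0.006,0.081,-0.004,0],[0.007,0.097,-0.004,0],[0.008,0.114,-0.004,0],[0.009,0.13,-0.004,0]])

```text
time: 3.58
tool_pos: [0.5533, 0.1588, 0.0059]
ee_rot: [-3.141, -0.0, 1.506]
wrist_force: [-0.6, -1.4, 2.5]
width: 0.0221
finger_force: 1.9
```

>>> arm_command(targets=[[0.001,0.016,0,0],[0.002,0.032,0,0],[0.004,0.048,0,0],[0.005,0.065,0,0],[0.006,0.081,0,0],[0.007,0.097,0,0],[0.008,0.11,0,0],[0.008,0.12,0,0]])

```text
time: 4.25
tool_pos: [0.5574, 0.2187, 0.0059]
ee_rot: [3.142, -0.0, 1.506]
wrist_force: [1.3, -0.8, 0.2]
width: 0.0219
finger_force: 1.8
```

Run:
```python
from m import *
for n in("side","top"):
    S=snap(n,f"pics/{n}3.png")
    for s,c in knobs(n,S): print(n,s,c,pt(n,*c,.016).round(4))
print(robot.get_obs()["tool_pos"])
```

```text
side [204, 312, 15, 18, 213] [210.8, 320.7] [0.5568 0.24   0.016 ]
top [3, 133, 15, 37, 399] [9.8, 151.5] [0.6336 0.5995 0.016 ]
top [257, 185, 11, 11, 89] [262.0, 190.0] [ 0.5324 -0.0648  0.016 ]
[0.55727581 0.21894435 0.00584141]
```

>>> arm_command(targets=[[-0.003,-0.04,0,0],[-0.007,-0.1,0,0],[-0.007,-0.1,0.08,0],[-0.007,-0.1,0.16,0],[-0.02,-0.16,0.22,-0.02],[-0.03,-0.24,0.22,-0.03],[-0.04,-0.32,0.22,-0.055],[-0.05,-0.4,0.22,-0.055]])

```text
time: 5.02
tool_pos: [0.5324, 0.0166, 0.1171]
ee_rot: [3.139, -0.001, 1.39]
wrist_force: [1.2, -0.1, 0.4]
width: 0.0219
finger_force: 0.0
```

>>> arm_command(targets=[[0,-0.08,0,0],[-0.01,-0.16,0,0],[-0.012,-0.24,0,0],[-0.014,-0.25,0,0],[-0.014,-0.25,-0.07,0],[-0.014,-0.25,-0.14,0],[-0.014,-0.25,-0.2,0],[-0.014,-0.25,-0.2,0]])

```text
time: 5.68
tool_pos: [0.5197, -0.1052, 0.0088]
ee_rot: [-3.128, -0.002, 1.39]
wrist_force: [-0.5, -0.2, -0.3]
width: 0.022
finger_force: 0.0
```

Run:
```python
from m import *
for n in("side","top"):
    S=snap(n,f"pics/{n}4.png")
    for s,c in knobs(n,S): print(n,s,c,pt(n,*c,.016).round(4))
cv2.imwrite("pics/s4c.png",cv2.resize(S[115:265,90:290] if n=="x" else cv2.imread("pics/side4.png")[120:345,100:400],None,fx=2.6,fy=2.6))
```

```text
side [243, 163, 13, 6, 28] [249.0, 164.8] [ 0.5601 -0.1966  0.016 ]
side [262, 167, 11, 12, 26] [268.5, 171.2] [ 0.5078 -0.184   0.016 ]
side [243, 199, 14, 16, 160] [249.6, 207.0] [ 0.5336 -0.0615  0.016 ]
side [204, 313, 15, 18, 209] [210.7, 321.5] [0.5566 0.2418 0.016 ]
top [3, 133, 15, 37, 395] [9.9, 151.5] [0.6336 0.5993 0.016 ]
top [140, 176, 11, 10, 89] [145.0, 180.5] [0.5565 0.2371 0.016 ]
top [257, 185, 8, 11, 59] [260.3, 189.6] [ 0.5334 -0.0604  0.016 ]
```

View pics/s4c.png

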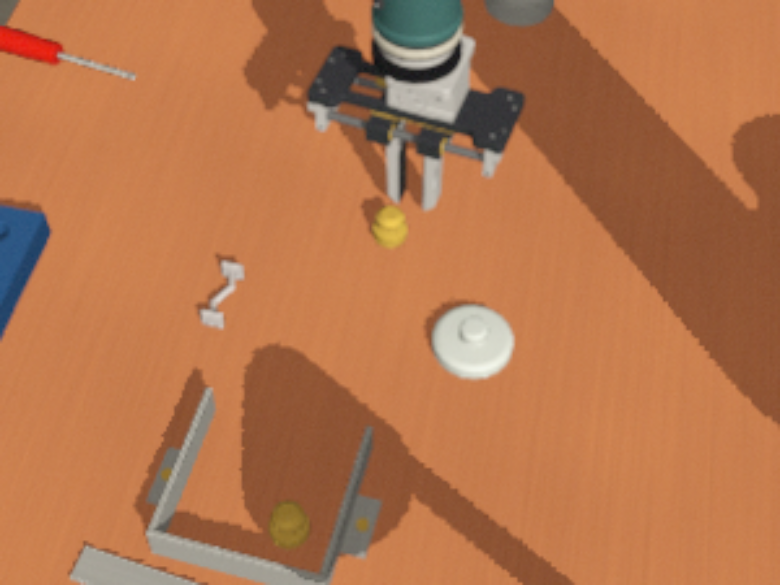

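Knob A stands inside the fence at (288,525), and the fingers are behind knob B at (390,228), about 4 mm too low in x. I'll correct that in the first rows of the push.

>>> arm_command(targets=[[0.01,0.014,-0.004,0],[0.015,0.03,-0.004,0],[0.018,0.05,-0.004,0],[0.021,0.068,-0.004,0],[0.025,0.086,-0.004,0],[0.028,0.104,-0.004,0],[0.031,0.122,-0.004,0],[0.035,0.14,-0.004,0]])

```text
time: 6.45
tool_pos: [0.5434, -0.0366, 0.0147]
ee_rot: [3.14, 0.001, 1.391]
wrist_force: [-1.0, -3.1, 3.7]
width: 0.0222
finger_force: 2.1
```

Run:
```python
from m import *
S=snap("side","pics/side5.png")
for s,c in knobs("side",S): print(s,c,pt("side",*c,.016).round(4))
print(robot.get_obs()["tool_pos"])
```

```text
[227, 182, 11, 7, 27] [232.7, 184.1] [ 0.5875 -0.1246  0.016 ]
[236, 212, 13, 16, 166] [242.0, 219.9] [ 0.5439 -0.0205  0.016 ]
[204, 313, 15, 18, 208] [210.6, 321.5] [0.5568 0.2418 0.016 ]
[ 0.54376287 -0.03498421  0.01464612]
```

The tool has risen to z = 14.7 mm and rides over the knob's foot. I'll back off, lower it and look again.

>>> arm_command(targets=[[-0.004,-0.02,0,0],[-0.008,-0.04,0,0],[-0.011,-0.06,0,0],[-0.011,-0.06,0,0],[-0.011,-0.06,0,0]])

```text
time: 6.92
tool_pos: [0.5369, -0.0684, 0.0136]
ee_rot: [-3.141, -0.0, 1.388]
wrist_force: [0.1, 0.7, 0.2]
width: 0.0219
finger_force: 0.0
```

Run:
```python
from m import *
S=snap("side","pics/side6.png")
for s,c in knobs("side",S): print(s,c,pt("side",*c,.016).round(4))
o=robot.get_obs();print(o["tool_pos"],o["ee_rot"],o["wrist_force"])
cv2.imwrite("pics/s6c.png",cv2.resize(S[160:260,180:300],None,fx=5,fy=5,interpolation=cv2.INTER_CUBIC))
```

```text
[287, 48, 32, 5, 66] [298.4, 50.3] [ 0.4963 -0.7298  0.016 ]
[233, 171, 11, 8, 28] [238.2, 174.2] [ 0.5807 -0.1596  0.016 ]
[235, 213, 14, 16, 170] [241.5, 220.9] [ 0.5445 -0.0175  0.016 ]
[204, 313, 15, 18, 206] [210.7, 321.4] [0.5566 0.2416 0.016 ]
[ 0.53701645 -0.06794044  0.01368503] [-3.14098563e+00 -4.93949766e-04  1.38861309e+00] [-0.51256273 -0.45228259  0.23647416]
```

View pics/s6c.png

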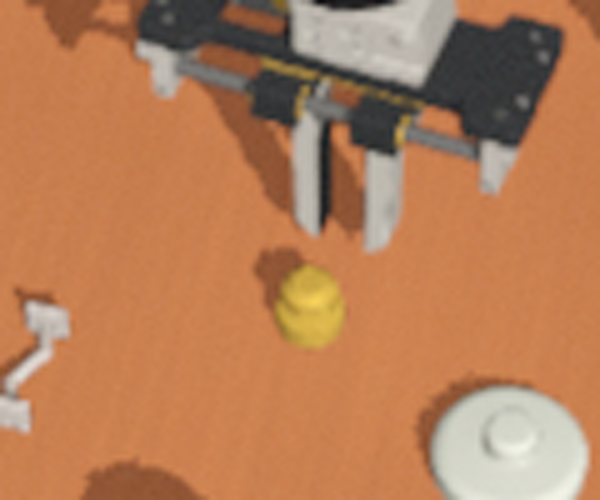

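Knob B is upright at crop (310,308). I'll lower and let the arm settle.

>>> arm_command(targets=[[0.002,0,-0.008,0],[0.002,0,-0.016,0],[0.002,0,-0.016,0],[0.002,0,-0.016,0],[0.002,0,-0.016,0],[0.002,0,-0.016,0]])

```text
time: 7.47
tool_pos: [0.5385, -0.0671, 0.0061]
ee_rot: [3.141, -0.0, 1.391]
wrist_force: [-0.6, 0.2, 0.1]
width: 0.0214
finger_force: 0.0
```

>>> arm_command(targets=[[0.003,0.016,0,0],[0.005,0.032,0,0],[0.008,0.048,0,0],[0.01,0.065,0,0],[0.013,0.081,0,0],[0.015,0.097,0,0],[0.018,0.114,0,0],[0.02,0.13,0,0]])

```text
time: 8.13
tool_pos: [0.5486, -0.0013, 0.0061]
ee_rot: [3.141, 0.0, 1.391]
wrist_force: [-0.0, -0.5, -0.3]
width: 0.0219
finger_force: 0.5
```

Run:
```python
from m import *
S=snap("side","pics/side7.png")
for s,c in knobs("side",S): print(s,c,pt("side",*c,.016).round(4))
print(robot.get_obs()["tool_pos"])
```

```text
[222, 196, 9, 12, 29] [227.0, 200.5] [ 0.5903 -0.0709  0.016 ]
[229, 226, 14, 16, 177] [235.8, 233.6] [0.5503 0.0204 0.016 ]
[204, 313, 15, 18, 209] [210.6, 321.5] [0.5568 0.2418 0.016 ]
[5.48716307e-01 1.90931204e-04 6.09294294e-03]
```

>>> arm_command(targets=[[0.003,0.016,0,0],[0.006,0.032,0,0],[0.008,0.048,0,0],[0.011,0.065,0,0],[0.014,0.081,0,0],[0.016,0.097,0,0],[0.019,0.114,0,0],[0.022,0.13,0,0]])

```text
time: 8.85
tool_pos: [0.5595, 0.0637, 0.006]
ee_rot: [-3.142, 0.0, 1.391]
wrist_force: [-0.3, -1.7, 0.2]
width: 0.0222
finger_force: 0.4
```

>>> arm_command(targets=[[0.003,0.016,0,0],[0.006,0.032,0,0],[0.008,0.048,0,0],[0.011,0.065,0,0],[0.014,0.081,0,0],[0.016,0.097,0,0],[0.019,0.114,0,0],[0.022,0.13,0,0]])

```text
time: 9.52
tool_pos: [0.5705, 0.1286, 0.006]
ee_rot: [3.142, -0.0, 1.39]
wrist_force: [-0.5, -0.9, 2.0]
width: 0.0218
finger_force: 0.4
```

Run:
```python
from m import *
S=snap("side","pics/side8.png")
for s,c in knobs("side",S): print(s,c,pt("side",*c,.016).round(4))
print(robot.get_obs()["tool_pos"])
```

```text
[207, 272, 14, 18, 193] [213.5, 281.1] [0.572  0.1503 0.016 ]
[204, 313, 15, 18, 206] [210.7, 321.4] [0.5566 0.2416 0.016 ]
[0.57073637 0.13018801 0.00604858]
```

>>> arm_command(targets=[[0.003,0.016,0,0],[0.006,0.032,0,0],[0.009,0.048,0,0],[0.012,0.062,0,0],[0.015,0.075,0,0],[0.017,0.085,0,0],[0.018,0.092,0,0],[0.019,0.096,0,0]])

```text
time: 10.23
tool_pos: [0.5799, 0.1763, 0.006]
ee_rot: [3.142, 0.0, 1.391]
wrist_force: [-0.2, -1.5, 0.5]
width: 0.0221
finger_force: 0.5
```

>>> arm_command(targets=[[-0.004,-0.03,0,0],[-0.012,-0.1,0,0],[-0.012,-0.1,0.08,0],[-0.012,-0.1,0.16,0],[-0.02,-0.16,0.24,0],[-0.03,-0.24,0.3,0],[-0.04,-0.32,0.3,0],[-0.05,-0.4,0.3,0]])

```text
time: 10.9
tool_pos: [0.5574, -0.0153, 0.1597]
ee_rot: [3.134, -0.0, 1.392]
wrist_force: [0.1, 0.2, -0.1]
width: 0.0221
finger_force: 0.0
```

>>> arm_command(targets=[[0,-0.08,0,0],[0,-0.16,0,0],[0,-0.24,0,0],[0,-0.3,0,0],[0,-0.3,0,0],[0,-0.3,0,0]])

```text
time: 11.4
tool_pos: [0.5553, -0.1654, 0.1552]
ee_rot: [-3.141, -0.0, 1.386]
wrist_force: [0.2, 1.1, 0.4]
width: 0.0219
finger_force: 0.0
```

Run:
```python
from m import *
I={}
for n in("side","top"):
    I[n]=S=snap(n,f"pics/{n}9.png")
    for s,c in knobs(n,S): print(n,s,c,pt(n,*c,.016).round(4))
print(robot.get_obs()["tool_pos"])
a=cv2.resize(I["top"][115:245,90:290],(400*2-20,507)); cv2.imwrite("pics/t9c.png",a)
```

```text
side [233, 91, 14, 13, 46] [239.5, 95.0] [ 0.6385 -0.4678  0.016 ]
side [249, 95, 17, 14, 44] [258.9, 99.6] [ 0.5793 -0.4577  0.016 ]
side [197, 292, 15, 18, 203] [203.7, 300.5] [0.5814 0.1988 0.016 ]
side [204, 313, 15, 18, 206] [210.6, 321.4] [0.5568 0.2416 0.016 ]
top [3, 133, 15, 38, 399] [9.9, 151.5] [0.6336 0.5993 0.016 ]
top [157, 167, 11, 10, 87] [161.9, 171.4] [0.5806 0.1943 0.016 ]
top [140, 176, 11, 10, 86] [145.1, 180.6] [0.5563 0.2369 0.016 ]
[ 0.55577786 -0.1628782   0.15536659]
```

View pics/t9c.png

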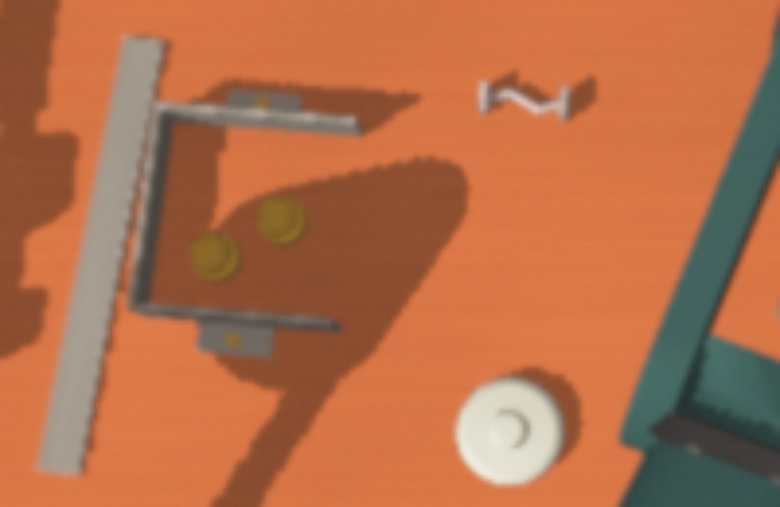

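View pics/side9.png

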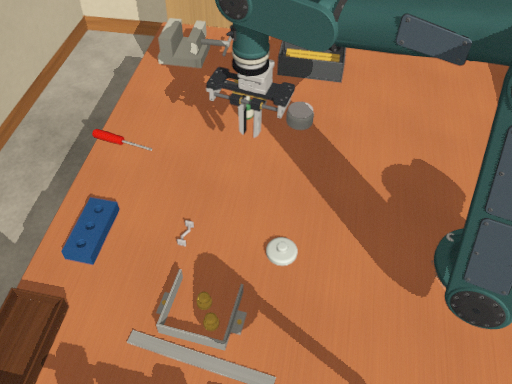

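Both knobs stand upright and wholly inside the fence, at crop (215,257) and (282,220). The lid, brace and straightedge are where they were, and the arm is clear at z = 0.155 m.

```bash
python3 -c "
from bench import robot
print(robot.close_job())"
```

```text
the job is handed in; nothing more can be done
None
```

Both knobs were pushed upright and wholly inside the fence, with the lid, brace and straightedge unmoved in the final pictures; on knob B's first push the fingertips rode up over its foot, so I backed off, lowered and pushed again, and the job was handed in at about 11.5 s.

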